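Open the cuvette reader's spring lid

ROBOT

A 6-joint arm with a two-finger parallel gripper is mounted at the origin on the work surface. World frame = base frame: x ahead of the robot, y to its left, z up, the work surface at z = 0. Lengths are in m, angles in rad, forces in N, time in s.
With the tool pointing down it reaches from about 0.275 to 0.825 m from the base axis. Payload 4.9 kg.
Tool frame: the origin (TCP) lies midway between the tips of the shut fingers; the grasp point (between the pads) lies 19 mm behind it (grip_point_offset is the distance from the TCP to the grasp point, in m); z points along the fingers, x is the direction in which the jaws open and shut, and the axes are right-handed (so a half turn about z gives the same grasp; the last joint's range is limited). The gripper opens to 85 mm and grips with 20 to 120 N. Pads are 22 mm wide; open, the fingers measure 114 mm over their backs; the gripper's body (76 mm by 85 mm) begins 54 mm behind the grasp point. The pads swing forward as they close: fully open they stand 13 mm farther back than shut.
Start: joints at [1.208, 0.326, -0.193, 1.052, 0, 1.437], TCP at [0.125, 0.536, 0.231] pointing down, gripper open.
Joint ranges: [-2.65, 2.65], [-0.97, 1.79], [-1.3, 1.35], [-1.93, 2.1], [-1.47, 1.37], [-3.14, 3.14]. Speed limits (rad/s): [2.57, 2.57, 3.14, 3.14, 3.14, 3.14].

INTERFACE

Orientations are given as a rotation vector (axis times angle).
In Python, from cell import * gives the robot as it stands. Calls block until the motion is done:
- movep(position, orientation): joint-space move of the TCP to a pose.
- move_l(position, velocity=0.15, rot=None, until_force=None): straight line of the TCP; rot=None keeps the orientation; velocity is the mean speed in m/s. With until_force (N) it stops when the force on the tool has changed by that much, and returns True; else False.
- set_joints(angles): joint-space move.
- let_go() and grab(newtons=None): open the fingers fully, or close them until they stop; newtons is the grip in N (None keeps the last).
- sleep(seconds).
- ik(position, orientation): joint angles nearest the present ones, or None.
- get_state(): the state.
- grab_frame(name): name is "scene" or "top" or "wrist"; returns a dict with "img" (400x640x3 uint8, red, green, blue), "fx", "fy", "cx", "cy" (pixels), "cam_to_world" (4x4, takes a point from camera to world coordinates); the wrist camera has in their place "T_tool_cam" (4x4, takes a point from camera to tool coordinates, whose origin is the TCP and whose axes are the tool frame's). Camera axes: x right, y down, z forward; pixel columns grow to the right and rows downward; lengths in m; the calibration is good to about 2 mm. A picture is of the moment at which its call begins: read the wrist's pose just before it. There is no depth.
A pose or a line that the arm cannot do raises MotionError and nothing moves.
- sign_off(): hands the job in, once; it reports no verdict.
Trained networks look in the newest picture that a camera, given by its name, has taken for a name from the list of things; names that differ only in an ending like _2 or _b are one class to them, and where a whole thing is asked for, a point or a joint stands for the part that bears it (a point fixed in the world has none). Each returns a list of dicts, best first, with "score" (0 to 1); they miss things now and then, are a little off and sometimes report something else, mostly with a low value. They report only what shows in the picture. A call takes as long as a camera call.
- spot_in(camera, name): "centre" ([column, row] in pixels, amid what is visible of it).
- silhouettes(camera, name): "mask" (400x640 bool, what is visible of it) and "centre" ([column, row] in pixels, amid what is visible of it).
- tip_of(camera, name): "centre" ([column, row] in pixels: a listed point, or the origin of a listed thing).
The state is a dict: "clock": time; "q": joint angles; "joint_velocities": joint speeds; "tau": joint torques, N m; "position": TCP position; "eef_rot": TCP orientation; "contact_force": force on the tool from outside, world axes, zero at the start; "wrist_torque": the same for the moment, N m; "finger_gap": opening from 0.0 (shut) to 1.0 (fully open).
Only numpy, scipy, OpenCV 4.12 (cv2) and the standard library are available. Lean on these libraries where they do the work, as an engineer would, in place of code of your own. Each camera call takes 0.05 s, during which the arm holds its last target. There are 200 camera calls.

TASK

Open the cuvette reader: press the orange release tab down so that the blue lid springs up part way, then push the lid all the way over until it rests fully open on its stop, and move clear. Only press and push, gently: pick nothing up, and leave the loose cuvette, bottle, tip box and tube rack standing where they are.

Things in the scene. Friction and masses are not known exactly. Their poses are not given: they have to be found in the camera images.
- reader: White cuvette reader fixed to the bench, 220 (x) x 240 (y) mm, deck 85 mm above the bench. Origin: centre of its underside, on the bench. Its x axis points from its front (tab) to its back (hinge), away from the robot give or take the yaw; z up. The front (x below -54 mm) is a lower step, 59 mm high, that carries the tab. Under the lid: a well 90 mm wide with four fixed cuvettes.
- tab (a joint): Orange release tab, a rocker: 0 = up (rest), grows to 0.25 rad as its pad is pressed down (pad centre 10 mm down). Spring: about 2 N on the pad centre to start, 5 N fully down. It lets the lid go at about 0.12 to 0.16 rad (5 to 7 mm down) and springs back when let go.
- tab_pad (a point): Centre of the top of the tab's orange pad, the spot to press; 82 mm above the bench at rest; reader frame x -115, y 0 mm. Pad 40 (x) x 34 (y) x 7 mm, over free space, its front 21 mm beyond the reader's front face. Behind it, 31 to 46 mm in +x of this point, the tab's orange hook stands up to 105 mm above the bench.
- lid (a joint): Blue lid (about 120 g), hinged at its back. 0 = shut, latched. Once released a spring lifts it in about 1 s to about 0.9 rad, where it rests. From there it pushes lightly (under 2 N at the front edge) but falls back if let go before upright (1.57 rad); past upright it falls by itself onto its stop at 1.9 rad and stays: fully open.
- lid_edge (a point): Middle of the lower front edge of the lid (moves with it); in the lid's frame 125 mm in -x and 11 mm in -z of the hinge. Lid plate: 110 mm wide (y), 12 mm thick. A steel tongue 24 mm wide, 6 mm thick sticks out 9 mm beyond the middle of this edge. Shut: reader frame x -65, y 0, z 89 mm.
- lid_hinge (a point): Middle of the lid's hinge axis, which runs along the reader's y; reader frame x 60 mm, y 0, z 100 mm. The point turns with the lid.
- cuvette: Loose clear sample cuvette with a red cap, 12.5 x 12.5 x 46 mm, 15 g, standing upright on the reader's deck beside the lid (reader frame y 82 to 105 mm, towards the back). Origin: centre of its underside. Leave alone.
- bottle: Loose amber reagent bottle with a blue cap, 48 mm diameter, 100 mm tall, standing on the bench near the reader. Origin: centre of its underside. Leave alone.
- tipbox: Loose pipette tip box, clear with a green lid, 62 x 87 x 63 mm, on the bench near the reader. Origin: centre of its underside. Leave alone.
- tuberack: Loose yellow tube rack with eight capped tubes, 50 x 90 x 44 mm, on the bench near the reader. Origin: centre of its underside. Leave alone.

How it is judged:
By the outcome, as a careful person would: the job done as asked, in the order asked, and still so for the second after the job is handed in, with the robot touching nothing.
It also fails if it takes over 48 s, if anything falls off the work surface, if the arm or the gripper's body presses on something with over 40 N, if the wrist force passes 120 N, or if a joint passes its speed limit or range.

## Working session

There is one attempt and no reset: what is moved stays moved. The work goes in short steps, each a Python script; the robot and the scene stay as the last script left them, time stands still between calls to the robot, and variables do not carry over. Pictures are saved under pics/ and viewed, about 8 in all and at most 12, crops included, and the job is handed in when it is done.

```bash
mkdir -p pics; ls; cat > h.py <<'E'
from cell import *
import numpy as np, cv2
def snap(c,fn=None):
    f=grab_frame(c)
    if fn: cv2.imwrite('pics/'+fn,f['img'][:,:,::-1])
    return f
def ray(f,px,z,T=None):
    T=f['cam_to_world'] if T is None else T
    T=np.array(T)
    d=T[:3,:3]@np.array([(px[0]-f['cx'])/f['fx'],(px[1]-f['cy'])/f['fy'],1]);o=T[:3,3]
    return o+d*(z-o[2])/d[2]
def proj(f,p):
    T=np.linalg.inv(np.array(f['cam_to_world']));c=T[:3,:3]@np.array(p)+T[:3,3]
    return [f['fx']*c[0]/c[2]+f['cx'],f['fy']*c[1]/c[2]+f['cy']]
E
python3 - <<'E'
from h import *
fs={}
for c in('scene','top'):
    f=fs[c]=snap(c,c+'1.png'); print(c,np.round(f['cam_to_world'],3).tolist())
    for n,z in(('tab_pad',.082),('lid_hinge',.1),('lid_edge',.089),('reader',0),('cuvette',.085),('bottle',0),('tipbox',0),('tuberack',0)):
        for r in tip_of(c,n)[:2]: print(c,n,round(r['score'],2),np.round(r['centre'],1),np.round(ray(f,r['centre'],z),4))
i=np.vstack([cv2.imread('pics/scene1.png'),cv2.imread('pics/top1.png')]); cv2.imwrite('pics/both.png',cv2.resize(i,None,fx=.75,fy=.75))
s=get_state();print(s['clock'],s['eef_rot'],s['finger_gap'])
E
```

```text
pics
scene [[-0.545, 0.459, -0.701, 1.023], [0.838, 0.3, -0.455, 0.365], [0.001, -0.836, -0.549, 0.482], [0.0, 0.0, 0.0, 1.0]]
scene tab_pad 0.69 [288.4 169.6] [ 0.469  -0.0879  0.082 ]
scene lid_hinge 0.98 [217.8 194.9] [ 0.64   -0.1181  0.1   ]
scene lid_edge 0.71 [269.5 172.6] [ 0.5103 -0.105   0.089 ]
scene lid_edge 0.4 [198.1 182.4] [ 0.6181 -0.1985  0.089 ]
scene reader 0.61 [249.1 224.3] [ 0.5834 -0.1076  0.    ]
scene cuvette 0.62 [246.  224.3] [ 0.6638 -0.0287  0.085 ]
scene bottle 0.7 [195.9 180.9] [ 0.5245 -0.3363  0.    ]
scene tipbox 0.68 [304.1 286.7] [0.6616 0.0887 0.    ]
scene tuberack 0.86 [366.9 220. ] [0.4368 0.09   0.    ]
scene tuberack 0.68 [196.8 181.8] [ 0.5262 -0.3311  0.    ]
top [[0.027, -0.994, 0.106, 0.417], [-1.0, -0.027, 0.001, 0.05], [0.002, -0.106, -0.994, 1.088], [0.0, 0.0, 0.0, 1.0]]
top tab_pad 0.78 [373.2 227.6] [ 0.4664 -0.0886  0.082 ]
top lid_hinge 0.92 [388.3 152.9] [ 0.6432 -0.1196  0.1   ]
top lid_edge 0.95 [378.3 205.1] [ 0.5195 -0.099   0.089 ]
top lid_edge 0.24 [298.4 232.5] [0.4498 0.0876 0.089 ]
top reader 0.82 [375.5 181.5] [ 0.5898 -0.1043  0.    ]
top reader 0.58 [458.6 206.4] [ 0.531  -0.3188  0.    ]
top cuvette 0.49 [348.9 143.3] [ 0.6675 -0.0271  0.085 ]
top bottle 0.68 [459.  205.7] [ 0.5328 -0.3199  0.    ]
top tipbox 0.83 [302.  150.9] [0.6652 0.0882 0.    ]
0.9 [-2.46047005e+00 -1.95336077e+00  1.53003176e-06] 1.0034705522061511
```

View pics/both.png

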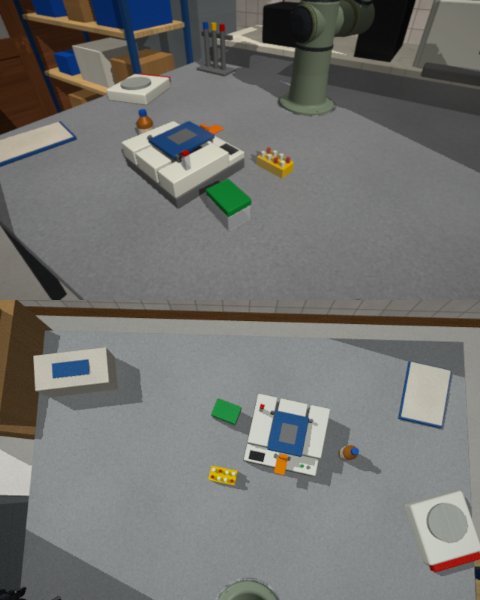

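The reader is clear in both views: tab toward the robot, lid shut, cuvette back left. The two cameras agree within about 3 mm, which puts yaw at about -0.17. Next I'll check reachability and the wrist camera side.

```bash
cat >> h.py <<'E'
from scipy.spatial.transform import Rotation as R
yaw=-0.173; U=np.array([np.cos(yaw),np.sin(yaw),0]); V=np.array([-U[1],U[0],0]); Z=np.array([0,0,1.])
hinge=np.array([.6415,-.1188,0]); O=hinge-.060*U
def W(x,z,y=0): return O+x*U+y*V+z*Z      # reader frame -> world
def rot(t,s=1):  # tool z tilted t rad from down towards +U, jaw axis along s*V
    z=np.sin(t)*U-np.cos(t)*Z; x=s*V
    return R.from_matrix(np.c_[x,np.cross(z,x),z]).as_rotvec()
E
python3 - <<'E'
from h import *
f=snap('wrist'); print(np.round(f['T_tool_cam'],3).tolist())
print(W(-.115,.082))
for s in(1,-1):
    for n,p,t in(('press',(-.11,.076),.26),('push0',(-.06,.165),1.3),('push1',(-.06,.165),1.0),('pushend',(.067,.2),1.3),('pushend',(.067,.2),1.0)):
        q=ik(W(*p),rot(t,s)); print(s,n,t,None if q is None else np.round(q,2))
E
```

```text
[[1.0, -0.001, -0.0, 0.0], [0.001, 0.959, 0.283, -0.072], [-0.0, -0.283, 0.959, -0.143], [0.0, 0.0, 0.0, 1.0]]
[ 0.46911226 -0.08867579  0.082     ]
1 press 0.26 [-0.37  0.24 -0.85  0.23  0.05 -0.19]
1 push0 1.3 None
1 push1 1.0 None
1 pushend 1.3 [-0.39  0.65 -1.26 -1.63  0.21 -0.06]
1 pushend 1.0 [-0.37  0.27 -1.06 -0.75  0.17 -0.11]
-1 press 0.26 [-0.37  0.24 -0.85  0.23  0.05  2.95]
-1 push0 1.3 None
-1 push1 1.0 None
-1 pushend 1.3 [-0.39  0.65 -1.26 -1.63  0.21  3.08]
-1 pushend 1.0 [-0.37  0.27 -1.06 -0.75  0.17  3.03]
```

```bash
python3 - <<'E'
from h import *
for x,z in((-.06,.165),(-.045,.17),(-.03,.175),(-.02,.18),(0,.185),(.02,.195),(.045,.2),(.07,.2)):
    print(x,z,[t for t in np.arange(.3,1.5,.1).round(1) if ik(W(x,z),rot(t)) is not None])
E
```

```text
-0.06 0.165 [np.float64(0.3), np.float64(0.4), np.float64(0.5), np.float64(0.6), np.float64(0.7), np.float64(0.8), np.float64(0.9)]
-0.045 0.17 [np.float64(0.3), np.float64(0.4), np.float64(0.5), np.float64(0.6), np.float64(0.7), np.float64(0.8), np.float64(0.9)]
-0.03 0.175 [np.float64(0.3), np.float64(0.4), np.float64(0.5), np.float64(0.6), np.float64(0.7), np.float64(0.8), np.float64(0.9)]
-0.02 0.18 [np.float64(0.3), np.float64(0.4), np.float64(0.5), np.float64(0.6), np.float64(0.7), np.float64(0.8), np.float64(0.9), np.float64(1.0)]
0 0.185 [np.float64(0.3), np.float64(0.4), np.float64(0.5), np.float64(0.6), np.float64(0.7), np.float64(0.8), np.float64(0.9), np.float64(1.0)]
0.02 0.195 [np.float64(0.3), np.float64(0.4), np.float64(0.5), np.float64(0.6), np.float64(0.7), np.float64(0.8), np.float64(0.9), np.float64(1.0), np.float64(1.1)]
0.045 0.2 [np.float64(0.3), np.float64(0.4), np.float64(0.5), np.float64(0.6), np.float64(0.7), np.float64(0.8), np.float64(0.9), np.float64(1.0), np.float64(1.1), np.float64(1.2)]
0.07 0.2 [np.float64(0.3), np.float64(0.4), np.float64(0.5), np.float64(0.6), np.float64(0.7), np.float64(0.8), np.float64(0.9), np.float64(1.0), np.float64(1.1), np.float64(1.2), np.float64(1.3), np.float64(1.4)]
```

```bash
python3 - <<'E'
from h import *
grab(20)
movep(W(-.111,.16),rot(.26))
print(move_l(W(-.111,.092),velocity=.1,until_force=6))
s0=get_state(); f=snap('scene'); w=snap('wrist','w1.png')
r=tip_of('wrist','tab_pad'); print(s0['clock'],s0['position'],s0['contact_force'],s0['finger_gap'])
T=np.eye(4);T[:3,:3]=R.from_rotvec(s0['eef_rot']).as_matrix();T[:3,3]=s0['position'];T=T@np.array(w['T_tool_cam'])
for a in r[:2]: print(a['score'],a['centre'],ray(w,a['centre'],.082,T),W(-.115,.082))
E
```

```text
False
5.0833 [ 0.47347736 -0.08940291  0.09238957] [-0.12905377 -0.16242755 -0.64449839] -0.0024326726035246897
0.76 [324.4, 244.2] [ 0.47353232 -0.08826818  0.082     ] [ 0.46911226 -0.08867579  0.082     ]
```

View pics/w1.png

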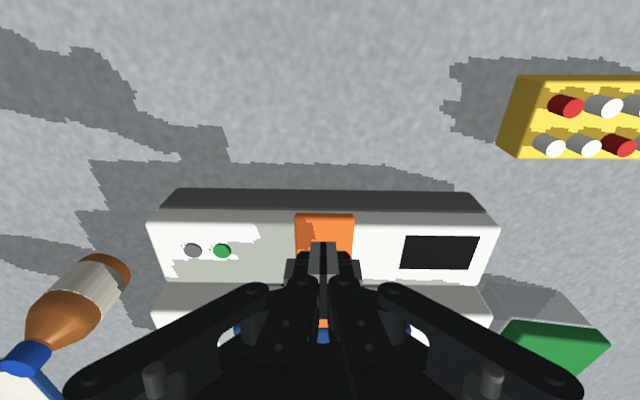

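The wrist view shows the shut fingertips at (322,245), laterally centred over the orange pad (columns 295–352). Pressing now.

```bash
python3 - <<'E'
from h import *
hit=move_l(W(-.111,.0755),velocity=.03,until_force=9)
s=get_state(); print(hit,s['clock'],s['position'],s['contact_force'])
sleep(.5)
f=snap('scene','s2.png'); r=tip_of('scene','lid_edge')[:2]
for a in r: print(a['score'],a['centre'])
th=lambda t:W(.06-.125*np.cos(t)-.011*np.sin(t),.1+.125*np.sin(t)-.011*np.cos(t))
print([(t,np.round(proj(f,th(t)))) for t in(0,.3,.6,.9)])
cv2.imwrite('pics/s2c.png',cv2.resize(f['img'][60:300,120:440,::-1],None,fx=2,fy=2))
E
```

```text
False 5.9333 [ 0.47198923 -0.08914018  0.07498597] [-5.36353137  0.48884903  4.92599126]
0.63 [247.5, 134.7]
[(0, array([270., 175.])), (0.3, array([267., 159.])), (0.6, array([261., 146.])), (0.9, array([249., 135.]))]
```

View pics/s2c.png

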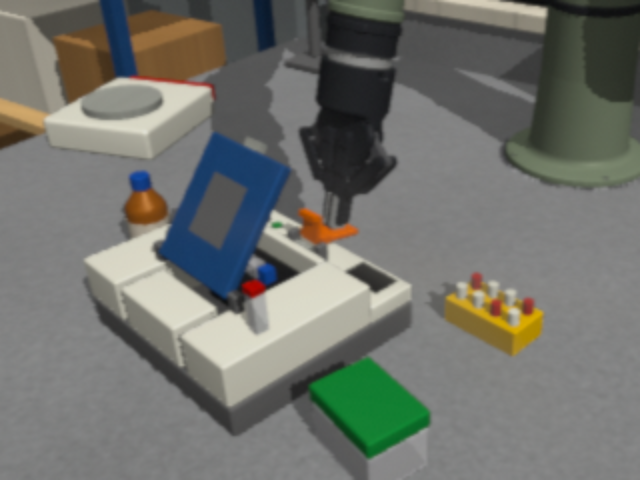

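The lid sprang up to about 0.9 rad: the edge is seen at (247.5,134.7) against a predicted (249,135). Nothing else has moved. Now I'll back off and push.

```bash
python3 - <<'E'
from h import *
move_l(W(-.115,.115),velocity=.08)
move_l(W(-.08,.155),velocity=.08,rot=rot(.85))
f=snap('scene');a=tip_of('scene','lid_edge')[:1]; print([(x['score'],x['centre']) for x in a])
def st(m): s=get_state(); print(m,round(s['clock'],2),np.round(s['position'],4),np.round(s['contact_force'],2))
st('pre')
h=move_l(W(-.03,.172),velocity=.06,rot=rot(.85),until_force=12); st(h)
if not h:
    h=move_l(W(.02,.193),velocity=.05,rot=rot(1.0),until_force=12); st(h)
f=snap('scene','s3.png');a=tip_of('scene','lid_edge')[:1]; print([(x['score'],x['centre']) for x in a])
th=lambda t:W(.06-.125*np.cos(t)-.011*np.sin(t),.1+.125*np.sin(t)-.011*np.cos(t))
print([(t,np.round(proj(f,th(t)))) for t in(.9,1.1,1.3,1.5,1.7,1.9)])
cv2.imwrite('pics/s3c.png',cv2.resize(f['img'][60:300,120:440,::-1],None,fx=2,fy=2))
E
```

```text
Traceback (most recent call last):
cell.MotionError: the arm cannot follow that straight line within its joint ranges
```

```bash
cat > push.py <<'E'
from h import *
def st(m): s=get_state(); print(m,round(s['clock'],2),np.round(s['position'],4),np.round(s['contact_force'],2))
st('now')
q0=np.array(get_state()['q']); p=W(-.07,.16)
for t in(.85,.8,.75,.7):
    q=ik(p,rot(t)); print(t,None if q is None else np.round(q-q0,2))
    if q is not None and abs(q-q0).max()<1.6: break
else: raise SystemExit
move_l(W(-.115,.145),velocity=.08)
movep(p,rot(t)); st('pre')
f=snap('scene');a=tip_of('scene','lid_edge')[:1]; print([(x['score'],x['centre']) for x in a])
h=move_l(W(-.03,.172),velocity=.06,until_force=12); st(h)
if not h:
    h=move_l(W(.02,.193),velocity=.05,rot=rot(t+.1),until_force=12); st(h)
f=snap('scene','s3.png');a=tip_of('scene','lid_edge')[:1]; print([(x['score'],x['centre']) for x in a])
th=lambda t:W(.06-.125*np.cos(t)-.011*np.sin(t),.1+.125*np.sin(t)-.011*np.cos(t))
print([(t,np.round(proj(f,th(t)))) for t in(.9,1.1,1.3,1.5,1.7,1.9)])
cv2.imwrite('pics/s3c.png',cv2.resize(f['img'][60:300,120:440,::-1],None,fx=2,fy=2))
E
python3 push.py
```

```text
now 7.18 [ 0.4695 -0.0887  0.115 ] [ 0.51 -0.4  -0.58]
0.85 [-0.07 -0.06 -0.46 -0.97  0.15  0.01]
pre 8.7 [ 0.5136 -0.0965  0.1598] [-0.56 -0.11  0.86]
[(0.58, [248.8, 132.7])]
False 9.65 [ 0.5524 -0.1031  0.1716] [ 0.38  0.24 -0.15]
False 10.88 [ 0.6019 -0.1118  0.1929] [-0.1  -0.11  0.58]
[(0.69, [223.6, 127.3])]
[(0.9, array([249., 135.])), (1.1, array([240., 130.])), (1.3, array([228., 128.])), (1.5, array([216., 129.])), (1.7, array([202., 133.])), (1.9, array([189., 139.]))]
```

View pics/s3c.png

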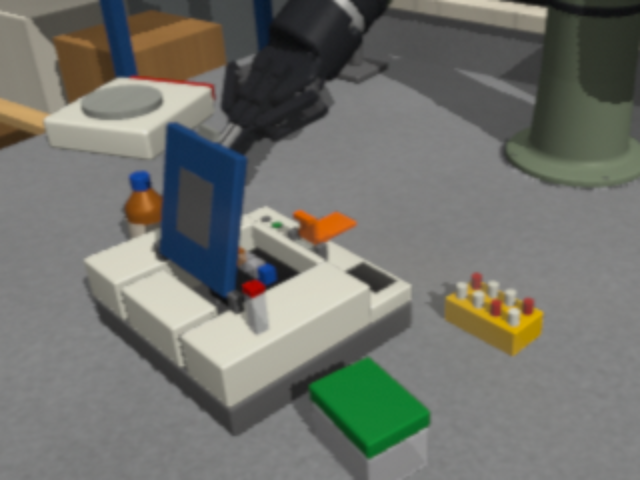

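The lid edge at (223.6,127.3) means about 1.37 rad, with the fingers behind it and pushing cleanly. I'll carry it past upright and retreat.

```bash
python3 - <<'E'
from h import *
def st(m): s=get_state(); print(m,round(s['clock'],2),np.round(s['position'],4),np.round(s['contact_force'],2))
h=move_l(W(.066,.199),velocity=.045,rot=rot(1.1),until_force=12); st(h)
sleep(.7)
f=snap('scene');print([(x['score'],x['centre']) for x in tip_of('scene','lid_edge')[:1]])
move_l(W(.0,.2),velocity=.08,rot=rot(.95)); st('back')
movep(W(-.09,.26),rot(.4)); sleep(1); st('clear')
f=snap('scene');print([(x['score'],x['centre']) for x in tip_of('scene','lid_edge')[:1]])
t=snap('top')
for n,z in(('cuvette',.085),('bottle',0),('tipbox',0),('tuberack',0)):
    print(n,[(c,np.round(ray(g,r['centre'],z),3)) for c,g in(('scene',f),('top',t)) for r in tip_of(c,n)[:1]])
cv2.imwrite('pics/s4c.png',cv2.resize(f['img'][60:300,120:440,::-1],None,fx=2,fy=2))
E
```

```text
False 12.17 [ 0.6474 -0.1198  0.1991] [ 1.14 -0.7   0.03]
[(0.92, [187.6, 135.5])]
back 13.94 [ 0.5826 -0.1086  0.2001] [-0.63 -0.06  0.08]
clear 16.08 [ 0.4937 -0.093   0.26  ] [-0.03 -0.24  0.22]
[(0.7, [187.6, 135.1])]
cuvette [('scene', array([ 0.655, -0.035,  0.085])), ('top', array([ 0.667, -0.016,  0.085]))]
bottle [('scene', array([ 0.53 , -0.327, -0.   ])), ('top', array([ 0.528, -0.318,  0.   ]))]
tipbox [('scene', array([0.664, 0.089, 0.   ])), ('top', array([0.662, 0.087, 0.   ]))]
tuberack [('scene', array([0.442, 0.094, 0.   ])), ('top', array([0.453, 0.088, 0.   ]))]
```

View pics/s4c.png

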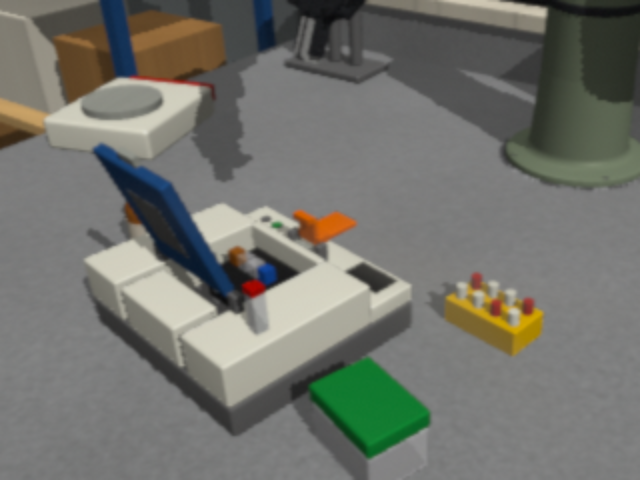

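The lid rests on its stop: the edge is at (187.6,135) against a predicted (189,139) at 1.9 rad, unchanged once the arm was clear. The cuvette, rack and tip box show at the same pixels as before.

```bash
python3 -c "
from h import *
sign_off()"
```

```text
the job is handed in; nothing more can be done
```

The cuvette reader is open, and I handed the job in at about 16 s on the robot's clock. I pressed the tab about 9 mm down with shut fingers, which released the lid to about 0.9 rad. I then pushed it past upright, it fell onto its stop, and I backed the arm away.

- **Lid:** the last two pictures put its front edge at the same spot, about 4 pixels from where it should be at 1.9 rad. It did not move after the arm backed off. The tab is back up.
- **Forces:** the readings I took were about 7 N with the tab held down and about 1 N in the push. None of the force stops tripped.
- **Loose objects:** in the last picture the cuvette, tube rack and tip box stand where they were. The bottle is mostly hidden behind the open lid there, but the networks' position for it is within 1 cm of the first.
- **Disagreement:** the networks' cuvette position differed by about 1 to 2 cm between cameras and from the first measurement. In the pictures the cuvette sits at the same pixels before and after, so I take that as network error.
- **Failed move:** one straight-line move was refused as out of joint range before anything moved, so I used a joint-space move instead.

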